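# Roll a pipe offcut into the saddle of a bench scale and log its weight

### The job

Weigh the capped pipe offcut: pressing lightly on its top with the fingertips, roll it across the scale's deck and over the low yellow rail until it drops square into the saddle against the tall yellow rail, and let go of it. The load cell is delicate, so keep the press under 20 N throughout; do not shove the pipe from low down and do not let it run away. Then, with the fingers clear of the pipe, press the green key on the scale's front ledge fully down and release it to log the weight, leaving the other things on the bench where they are.

Things in the scene. Friction and masses are not known exactly. Their poses are not given: they have to be found in the camera images.
- pipe_center (a point): Pipe offcut: pale silver tube with red end caps, 100 mm in diameter, 160 mm long, 0.6 to 1 kg, too wide to grasp; lies on the deck on the +y side of the saddle, not quite parallel to it. Point: on its axis at mid-length; x along the pipe, y and z turn as it rolls. It rolls freely: a fingertip that sticks to its top moves twice as far as its axis.
- saddle (a point): Seat point on the red centre line of the scale's flat steel deck, 46 mm above the bench; z up, x along the rails. Deck 224 mm (x) by 340 mm (y), centred here; sprung on its load cell, it sinks 1 mm per 10 N of load. A seated pipe lies on the deck parallel to the rails, its axis at y = 0 (within 1 mm), z = 50 mm.
- low_rail (a point): Middle of the crest of the low rounded yellow rail, 196 mm long (x), crest radius 7 mm, standing 6 mm over the deck, 26 mm to the +y side of the seat point; axes as the saddle's. The pipe must roll over it; lying on the deck it first touches it with its axis 25 mm before it (y = +25 mm here).
- stop_rail (a point): Middle of the crest of the tall yellow stop rail, 196 mm long (x), standing 14 mm over the deck, 38.5 mm to the -y side of the seat point; axes as the saddle's.
- key_top (a point): Centre of the top face of the round green key (22 mm wide) on the scale's grey front ledge, beside the black window; it is pressed straight down, travel 5 mm, about 4 N when fully down, and springs back.
- key (a joint): Travel of the green key in m: 0 released, 0.005 fully down.
- tumbler_mid (a point): Bystander: black steel tumbler, 74 mm wide, 178 mm tall, standing left of the scale; the point is its centre, half-way up.
- weight2_mid (a point): Bystander: chrome test weight with a knob, 29 mm wide, 49 mm tall, standing right of the scale; the point is its centre, half-way up.
- weight3_mid (a point): Bystander: smaller chrome test weight with a knob, 23 mm wide, 39 mm tall, standing right of the scale; the point is its centre, half-way up.
- marker_mid (a point): Bystander: blue and white felt marker, 18 mm thick, 126 mm long, lying on the bench right of the scale; the point is its centre.

How it is judged:
On the way, in this order (a step that is already met when the one before it is completed fails the run):
1. the pipe lies in the saddle between the yellow rails and the fingers have let go of it (y of pipe_center in the frame of saddle between -0.006 and 0.006 m and x of pipe_center in the frame of saddle between -0.025 and 0.025 m and z of pipe_center in the frame of saddle between 0.046 and 0.0525 m and angle between the x axis of pipe_center and the x axis of saddle, either way round below 0.06 rad and contact force between the fingers and pipe below 0.3 N), for 0.3 s.
2. the green key is pressed fully down while the pipe lies untouched in the saddle (all of step 1 and value of joint key above 0.004 m), for 0.05 s.
At the end, for the whole second after the job is handed in: The pipe rests released in the saddle: axis within 6 mm of the centre line, down on the deck (within 2.5 mm), parallel to the rails within 3.4 degrees, mid-length within 25 mm of the saddle's middle; the green key has been pressed and is up again (all of step 1 and linear speed of pipe below 0.01 m/s and angular speed of pipe below 0.2 rad/s and value of joint key below 0.001 m); the robot touches nothing.
It fails at once if the fingers press on the pipe or the deck with more than 20 N (contact force between the fingers and pipe above 20 N or contact force between the fingers and deck above 20 N).
It fails at once if the fingers shove the pipe from low down (fingertips more than about 25 mm below its top) (contact force between the fingers and pipe above 1 N and z of the grasp point in the frame of saddle below 0.094 m).
It fails at once if the pipe runs away (faster than 0.5 m/s) or rolls off the deck (linear speed of pipe above 0.5 m/s or z of pipe_center in the frame of saddle below 0.035 m).
It fails at once if a bystander (tumbler, test weights, marker) is pushed more than 20 mm (distance of any of tumbler_mid, weight2_mid, weight3_mid, marker_mid from where it was at the start of the episode above 0.02 m).
It also fails if it takes over 61 s, if anything falls off the work surface, if the arm or the gripper's body presses on something with over 40 N, if the wrist force passes 120 N, or if a joint passes its speed limit or range.

### The arm

A 6-joint arm with a two-finger parallel gripper is mounted at the origin on a cart in front of the work surface, level with it; the furniture and walls round the work are solid. World frame = base frame: x ahead of the robot, y to its left, z up, the work surface at z = 0. Lengths are in m, angles in rad, forces in N, time in s.
With the tool pointing down it reaches from about 0.35 to 0.975 m from the base axis. Payload 4.9 kg.
Tool frame: the origin (TCP) lies at the very end of the fingers, on their centre line; the grasp point (between the pads) lies 19 mm behind it; x points along the fingers, y is the direction in which the jaws open and shut, and the axes are right-handed (so a half turn about x gives the same grasp; the last joint's range is limited). The gripper opens to 85 mm and grips with 20 to 120 N. Pads are 22 mm wide; open, the fingers measure 114 mm over their backs; the gripper's body (76 mm by 85 mm) begins 54 mm behind the grasp point. The pads swing forward as they close: fully open they stand 13 mm farther back than shut.
Start: joints at [-0.119, 0.053, 1.613, -0, 1.476, -0.119], TCP at [0.625, 0, 0.231] pointing down, gripper open.
Joint ranges: [-3.01, 3.01], [-1.01, 2.22], [0.06, 2.58], [-1.02, 4.17], [0.09, 2.62], [-3.14, 3.14]. Speed limits (rad/s): [2.57, 2.57, 3.14, 3.14, 3.14, 3.14].

### API

Orientations are given as a unit quaternion [w, x, y, z].
In Python, from plant import manip gives the robot as it stands.
- The arm moves only by the tool play_rows, never from a script. Its argument "plan" is a list of rows, each a list of 5 numbers: the shift along the tool's x, y, z in mm, then the turn about the tool's x in rad, then the closure, from -1 (fully open) to 1 (shut). A call has 1 to 8 rows; each row is the pose to reach, as a shift and turn from the pose commanded when the call began, along the tool's axes at that moment; what a row does not reach only later rows make up. A row lasts 1/8 s, in which the tool goes at most 62.5 mm and 10.7 degrees, less where a joint would pass 70% of its speed; a pose out of reach is approached as far as the arm can. A call with a gripper value outside its range is refused whole. The fingers move at their own pace and stop on an object; the grip force is fixed at half the most. Time passes only in rows, so rows that repeat a pose let the fingers close. It gives the time, the measured TCP pose, the force and the opening at its end, in the units of the state.
- manip.state(): the state, without advancing time (a new reading comes with each control period).
- manip.grab_frame(name): name is "scene" or "side" or "wrist"; returns a dict with "img" (400x640x3 uint8, red, green, blue), "range_z" (400x640 float32, m along the optical axis (not along the pixel's ray), 0 where there is no reading), "fx", "fy", "cx", "cy" (pixels), "origin" and "rotation" of the camera in the world. Camera axes: x right, y up, looking along -z (the intrinsics and any distortion apply to the point x, -y, -z); pixel columns grow to the right and rows downward; lengths in m; the calibration is good to about 2 mm. A picture is of the moment at which its call begins.
- manip.job_done(): hands the job in, once; it reports no verdict.
The state is a dict: "time": time; "joint_pos": joint angles; "joint_vel": joint speeds; "joint_efforts": joint torques, N m; "tool_pos": TCP position; "tool_rot": TCP orientation; "contact_force": force on the tool from outside, world axes, zero at the start; "ft_torque": the same for the moment, N m; "gripper_width": opening from 0.0 (shut) to 1.0 (fully open).
Only numpy, scipy, OpenCV 4.12 (cv2) and the standard library are available. Lean on these libraries where they do the work, as an engineer would, in place of code of your own. Each camera call takes 0.05 s, during which the arm holds its last target. There are 200 camera calls.

## Working session

There is one attempt and no reset: what is moved stays moved. The work goes in short steps, Python scripts to look and compute and a tool call to move; the robot and the scene stay as the last step left them, time stands still between calls to the robot, and variables do not carry over. Pictures are saved under pics/ and viewed, about 8 in all and at most 12, crops included, and the job is handed in when it is done.

Besides the shell and the picture viewer there is one more tool, called after "Emit:" by a JSON object that holds its "method" and its "body", one argument or row to a line. play_rows: Moves the arm, as the interface text tells. Its arguments: {"type":"object","properties":{"plan":{"type":"array"}},"required":["plan"]}

```bash
mkdir -p pics; ls; cat > h.py <<'E'
import numpy as np, cv2
from plant import manip
def grab(n):
    f=manip.grab_frame(n); return f
def save(f,name,s=1): cv2.imwrite('pics/'+name, cv2.cvtColor(f['img'],cv2.COLOR_RGB2BGR))
def cloud(f):
    v,u=np.mgrid[0:400,0:640]; z=f['range_z']
    p=np.stack([(u-f['cx'])/f['fx']*z,-(v-f['cy'])/f['fy']*z,-z],-1)
    return p@np.array(f['rotation']).T+np.array(f['origin'])
E
python3 - <<'E'
from h import *
print(manip.state())
for n in ['scene','side','wrist']:
    f=grab(n); save(f,n+'0.png'); print(n,f['origin'],f['rotation'],f['fx'],[k for k in f])
    np.savez('pics/'+n+'0.npz',**{k:np.array(v) for k,v in f.items()})
E
```

```text
pics
{'time': 0.0, 'joint_pos': array([-1.19017161e-01,  5.33369647e-02,  1.61429499e+00,  3.30450714e-06,
        1.47598335e+00, -1.19026400e-01]), 'joint_vel': array([-0.00137987,  0.00062736,  0.00164387,  0.00063927, -0.00058978,
       -0.00013901]), 'joint_efforts': array([ 2.70554956e-04, -3.93670499e+01, -3.70175600e+01, -1.62778279e-04,
        6.93513779e-03, -6.06393527e-06]), 'tool_pos': array([6.24381410e-01, 6.45891109e-05, 2.30074751e-01]), 'tool_rot': array([ 0.49943913,  0.49955638,  0.50056482, -0.50043864]), 'contact_force': array([-0.15041407, -0.16457301, -0.46979529]), 'ft_torque': array([0.01243911, 0.01223318, 0.04122288]), 'gripper_width': 0.9989773578585277}
scene [-0.00929529 -0.74000947  0.56499481] [ 0.81329874  0.50029577 -0.1665012  -0.24602165] 397.00304378783505 ['img', 'range_z', 'fx', 'fy', 'cx', 'cy', 'origin', 'rotation']
side [-0.00235792 -0.92629637  0.60157542] [ 0.8150854   0.51604567 -0.12942443 -0.22930759] 406.31797657588766 ['img', 'range_z', 'fx', 'fy', 'cx', 'cy', 'origin', 'rotation']
wrist [0.6244196  0.07424341 0.37308758] [ 9.89195762e-01 -1.46599955e-01  4.11551504e-04  1.67861962e-04] 348.6384087092302 ['img', 'range_z', 'fx', 'fy', 'cx', 'cy', 'origin', 'rotation']
```

```bash
python3 - <<'E'
s=open('h.py').read().replace("np.array(f['rotation']).T","R.from_quat(np.array(f['rotation'])[[1,2,3,0]]).as_matrix().T").replace("import numpy as np, cv2","import numpy as np, cv2\nfrom scipy.spatial.transform import Rotation as R")
open('h.py','w').write(s)
import cv2,numpy as np
a=cv2.imread('pics/scene0.png');b=cv2.imread('pics/wrist0.png')
cv2.imwrite('pics/c0.png',cv2.resize(np.vstack([a,b]),None,fx=.75,fy=.75))
E
```

```text
(no output)
```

View pics/c0.png

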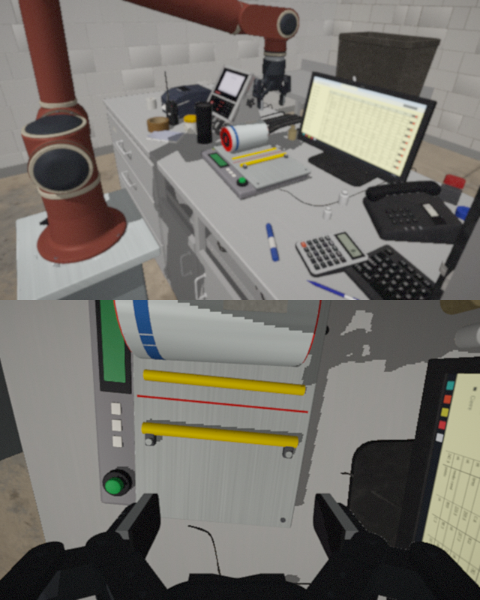

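```bash
cat >> h.py <<'E'
def masks(f):
    hsv=cv2.cvtColor(f['img'],cv2.COLOR_RGB2HSV); H,S,V=cv2.split(hsv)
    return dict(yel=((H>20)&(H<33)&(S>150)&(V>90)),red=((H<6)|(H>174))&(S>140)&(V>80),grn=(H>55)&(H<80)&(S>120)&(V>50))
def comps(m,amin=60):
    n,l,st,c=cv2.connectedComponentsWithStats(m.astype(np.uint8))
    return [(l==i,st[i]) for i in range(1,n) if st[i][4]>=amin]
E
python3 - <<'E'
from h import *
np.set_printoptions(precision=4,suppress=True)
for n in ['wrist']:
    f=dict(np.load(f'pics/{n}0.npz')); P=cloud(f); ok=f['range_z']>0
    for k,m in masks(f).items():
        for c,st in comps(m):
            p=P[c&ok]
            if len(p)<20: continue
            top=p[p[:,2]>np.percentile(p[:,2],60)]
            d=np.linalg.svd(p[:,:2]-p[:,:2].mean(0),full_matrices=False)[2][0]
            print(k,st,'med',np.median(p,0),'top',top.mean(0),'min',np.percentile(p,1,axis=0),'max',np.percentile(p,99,axis=0),'ang',np.degrees(np.arctan2(d[1],d[0])))
    p=P[ok]; 
    q=p[(p[:,2]>.03)&(p[:,2]<.06)]; print('deck z',np.percentile(q[:,2],[5,25,50,75,95]))
    q=p[(p[:,2]>.07)&(p[:,2]<.2)&(p[:,1]>.05)]; print('pipe',len(q),q.min(0),q.max(0))
E
```

```text
yel [ 191   93  216   34 2969] med [0.6086 0.0586 0.0501] top [0.613  0.0582 0.0511] min [0.515  0.0459 0.047 ] max [0.7043 0.0714 0.0522] ang -5.4232110183779065
yel [588 144  10  12  97] med [0.8651 0.0263 0.0707] top [0.8653 0.0262 0.0733] min [0.8636 0.0219 0.0662] max [0.8669 0.0309 0.0755] ang -86.9237206466753
yel [ 189  163  209   34 3177] med [ 0.6029 -0.004   0.0579] top [ 0.6062 -0.0057  0.059 ] min [ 0.5093 -0.018   0.0521] max [0.6984 0.0092 0.0602] ang -5.389286013516522
red [410   0  19  73 126] med [0.6892 0.1084 0.1396] top [0.6897 0.1191 0.1422] min [0.6879 0.0878 0.1238] max [0.6905 0.1258 0.1435] ang 87.45844375706346
red [183 127 227  24 495] med [0.6052 0.0329 0.0455] top [0.6097 0.0325 0.0461] min [0.5034 0.0225 0.0437] max [0.7108 0.0429 0.0468] ang -5.40540071336408
red [591 126  11  13  96] med [0.8645 0.0413 0.0704] top [0.8646 0.0414 0.0738] min [0.8626 0.0365 0.0654] max [0.8662 0.0461 0.0757] ang -86.72142570381766
red [584 161  11  12 103] med [0.8653 0.0112 0.0708] top [0.8657 0.0116 0.0734] min [0.864  0.0064 0.0664] max [0.8668 0.0163 0.0749] ang -87.41956172152842
grn [ 133    0   34  109 2520] med [0.4754 0.1033 0.0376] top [0.4758 0.1033 0.0383] min [0.4623 0.0615 0.0358] max [0.488  0.1489 0.0393] ang -89.05088141493046
grn [140 237  24  22 415] med [ 0.4613 -0.0742  0.0557] top [ 0.4601 -0.0754  0.0566] min [ 0.4455 -0.0889  0.0472] max [ 0.4702 -0.0653  0.0579] ang 37.90695534517578
deck z [0.035  0.0441 0.0451 0.0459 0.0567]
pipe 23267 [0.5252 0.05   0.07  ] [0.8706 0.1262 0.1477]
```

Emit:
{"method": "play_rows", "body": {
  "plan": [
    [-30,0,-50,0,-1],
    [-60,0,-100,0,-1],
    [-60,0,-150,0,-1],
    [-60,0,-150,0,-1],
    [-60,0,-150,0,-1]
  ]
}}

```text
time: 0.78
tool_pos: [0.6247, 0.1496, 0.2905]
tool_rot: [-0.5, -0.499, -0.5, 0.5]
contact_force: [0.5, -0.5, -0.4]
gripper_width: 1.001
```

```bash
cat >> h.py <<'E'
YAW=np.radians(-5.41); E=np.array([np.cos(YAW),np.sin(YAW)]); N=np.array([-E[1],E[0]]); S0=np.array([.6069,.0328])
def tos(p): p=np.asarray(p); return np.stack([(p[...,:2]-S0)@E,(p[...,:2]-S0)@N,p[...,2]-.046],-1)
def pipe(f,verbose=True):
    P=cloud(f); s=tos(P); ok=(f['range_z']>0)&(abs(s[...,0])<.13)&(s[...,1]>-.08)&(s[...,1]<.2)&(s[...,2]>.055)&(s[...,2]<.115)
    hsv=cv2.cvtColor(f['img'],cv2.COLOR_RGB2HSV)
    ok=cv2.erode(ok.astype(np.uint8),np.ones((5,5)))>0
    ok&=hsv[...,2]>60
    q=s[ok]
    # cylinder fit R=50: axis y=a+b x, z=c+d*x
    from scipy.optimize import least_squares
    def r(v):
        d=np.array([1,v[1],v[3]]);d/=np.linalg.norm(d)
        return np.linalg.norm(np.cross(q-np.array([0,v[0],v[2]]),d),axis=1)-.05
    o=least_squares(r,[q[:,1].mean(),0,.05,0],loss='soft_l1',f_scale=.001).x
    g=abs(r(o))<.003; lo,hi=np.percentile(q[g,0],[.3,99.7])
    print('pipe n',len(q),'inl',g.mean(),'y0 %.4f slope %.4f z %.4f dz %.4f'%tuple(o),'x ends',lo,hi,'mid x',(lo+hi)/2,'y at mid',o[0]+o[1]*(lo+hi)/2)
    return o,lo,hi
E
python3 - <<'E'
from h import *
np.set_printoptions(precision=4,suppress=True)
f=grab('wrist'); save(f,'wrist1.png')
P=cloud(f); ok=f['range_z']>0
for k,m in masks(f).items():
    if k=='red': continue
    for c,st in comps(m):
        p=tos(P[c&ok]); 
        if len(p)>20 and abs(p[:,0].mean())<.2: print(k,st,p.mean(0),np.percentile(p,.5,axis=0),np.percentile(p,99.5,axis=0))
pipe(f)
f=dict(np.load('pics/wrist0.npz'));P=cloud(f); ok=f['range_z']>0
for k,m in masks(f).items():
    for c,st in comps(m):
        p=tos(P[c&ok])
        if len(p)>20 and abs(p[:,0].mean())<.2: print('w0',k,p.mean(0),np.percentile(p,.5,axis=0),np.percentile(p,99.5,axis=0))
E
```

```text
yel [302 239  83   8 212] [0.0612 0.0239 0.0045] [0.0009 0.0205 0.0018] [0.0976 0.0305 0.0069]
yel [ 219  273  159   26 1881] [-0.0011 -0.0356  0.011 ] [-0.0953 -0.044   0.0045] [ 0.0962 -0.0303  0.0145]
pipe n 15412 inl 0.9996755774720997 y0 0.0973 slope 0.0426 z 0.0490 dz 0.0019 x ends -0.08594816275023658 0.07170177457218427 mid x -0.007123194089026154 y at mid 0.09703584554588249
w0 yel [-0.0004  0.0261  0.0039] [-0.0957  0.0199  0.0007] [0.0963 0.0319 0.0064]
w0 yel [-0.0002 -0.0369  0.0114] [-0.0956 -0.0447  0.0057] [ 0.0965 -0.0308  0.0143]
w0 red [0.0749 0.0822 0.0913] [0.0735 0.062  0.0774] [0.0764 0.1007 0.0978]
w0 red [-0.001  -0.0001 -0.0006] [-0.1049 -0.0012 -0.0024] [0.1057 0.001  0.0009]
w0 grn [-0.1378  0.0588 -0.0084] [-0.1501  0.0152 -0.0103] [-0.1238  0.1035 -0.0065]
w0 grn [-0.1353 -0.1206  0.0089] [-0.1504 -0.1361  0.0009] [-0.1256 -0.1111  0.0121]
```

View pics/wrist1.png

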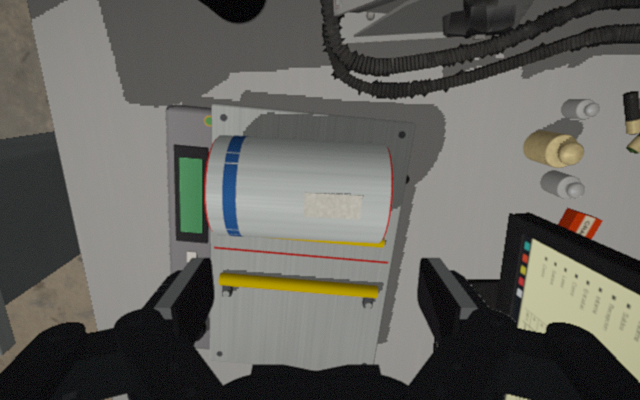

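Wrist view: the pipe lies with its end caps at columns 207 and 390, the stop rail is near row 285, and the tumbler is far off at the top left. I'll turn the tool to the pipe's heading and come down above it with the fingers open.

Emit:
{"method": "play_rows", "body": {
  "plan": [
    [40,-15,4.5,0.052,-1],
    [80,-15,4.5,0.052,-1],
    [120,-15,4.5,0.052,-1],
    [130,-15,4.5,0.052,-1],
    [130,-15,4.5,0.052,-1],
    [130,-15,4.5,0.052,-1]
  ]
}}

```text
time: 1.58
tool_pos: [0.6114, 0.1453, 0.1638]
tool_rot: [0.488, 0.514, 0.486, -0.512]
contact_force: [-0.2, -0.0, -0.3]
gripper_width: 0.999
```

```bash
python3 - <<'E'
from h import *
np.set_printoptions(precision=4,suppress=True)
f=grab('side'); save(f,'side1.png')
g=grab('wrist')
pipe(g)
img=np.hstack([cv2.resize(f['img'][130:330,200:520],(800,500))[:,:,::-1]]); cv2.imwrite('pics/s1.png',img)
E
```

```text
pipe n 35490 inl 0.9998591152437306 y0 0.0974 slope 0.0403 z 0.0491 dz 0.0037 x ends -0.08687604108634042 0.07087748089840024 mid x -0.007999280093970093 y at mid 0.09702883723164833
```

View pics/s1.png

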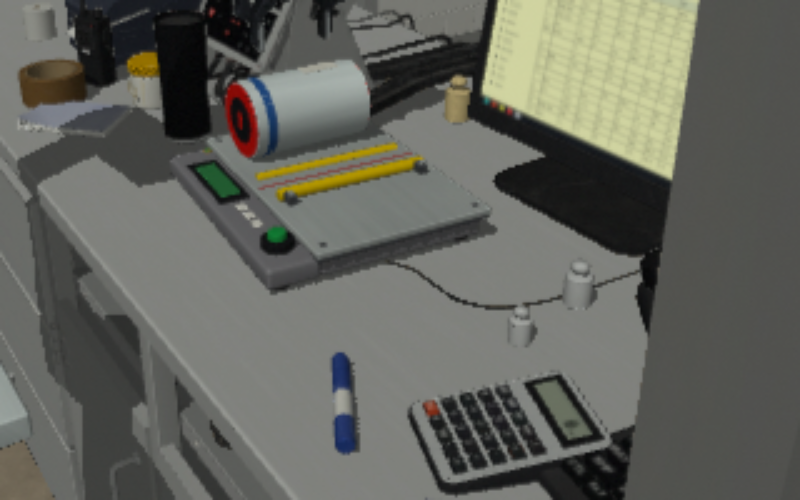

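The side view confirms the open tips are about 30 mm above the pipe's top, with the tumbler behind at the left. I'll lower slowly and watch the force.

Emit:
{"method": "play_rows", "body": {
  "plan": [
    [10,0,0,0,-1],
    [20,0,0,0,-1],
    [22,0,0,0,-1],
    [24,0,0,0,-1],
    [24,0,0,0,-1],
    [24,0,0,0,-1]
  ]
}}

```text
time: 2.42
tool_pos: [0.6102, 0.1455, 0.1376]
tool_rot: [0.487, 0.513, 0.487, -0.513]
contact_force: [0.7, 0.2, -0.5]
gripper_width: 1.003
```

Emit:
{"method": "play_rows", "body": {
  "plan": [
    [1,0,0,0,-1],
    [2,0,0,0,-1],
    [2,0,0,0,-1]
  ]
}}

```text
time: 2.8
tool_pos: [0.6099, 0.1455, 0.1352]
tool_rot: [-0.487, -0.513, -0.487, 0.513]
contact_force: [-0.2, 0.3, -0.3]
gripper_width: 0.998
```

Emit:
{"method": "play_rows", "body": {
  "plan": [
    [0.5,0,0,0,-1],
    [1,0,0,0,-1],
    [1,0,0,0,-1]
  ]
}}

```text
time: 3.18
tool_pos: [0.6099, 0.1455, 0.1342]
tool_rot: [-0.487, -0.513, -0.487, 0.513]
contact_force: [1.0, 1.0, 0.2]
gripper_width: 1.003
```

Emit:
{"method": "play_rows", "body": {
  "plan": [
    [0.5,0,0,0,-1],
    [1,0,0,0,-1],
    [1,0,0,0,-1]
  ]
}}

```text
time: 3.55
tool_pos: [0.6099, 0.1455, 0.1332]
tool_rot: [-0.487, -0.513, -0.487, 0.513]
contact_force: [-0.7, -0.8, -0.4]
gripper_width: 0.998
```

Emit:
{"method": "play_rows", "body": {
  "plan": [
    [0.5,0,0,0,-1],
    [1,0,0,0,-1],
    [1,0,0,0,-1]
  ]
}}

```text
time: 3.92
tool_pos: [0.6099, 0.1455, 0.1322]
tool_rot: [-0.487, -0.513, -0.487, 0.513]
contact_force: [0.0, -0.6, 0.1]
gripper_width: 0.997
```

Emit:
{"method": "play_rows", "body": {
  "plan": [
    [0.5,0,0,0,-1],
    [0.5,0,0,0,-1]
  ]
}}

```text
time: 4.18
tool_pos: [0.6099, 0.1455, 0.1317]
tool_rot: [-0.487, -0.513, -0.487, 0.513]
contact_force: [-0.1, -0.9, 1.0]
gripper_width: 0.995
```

Emit:
{"method": "play_rows", "body": {
  "plan": [
    [0.5,0,0,0,-1],
    [0.5,0,0,0,-1]
  ]
}}

```text
time: 4.42
tool_pos: [0.61, 0.1455, 0.1312]
tool_rot: [-0.487, -0.513, -0.487, 0.513]
contact_force: [-0.9, 0.1, -0.0]
gripper_width: 0.997
```

Emit:
{"method": "play_rows", "body": {
  "plan": [
    [0.5,0,0,0,-1],
    [0.5,0,0,0,-1]
  ]
}}

```text
time: 4.68
tool_pos: [0.61, 0.1455, 0.1309]
tool_rot: [0.487, 0.513, 0.487, -0.513]
contact_force: [-0.4, -1.2, 0.0]
gripper_width: 1.003
```

Emit:
{"method": "play_rows", "body": {
  "plan": [
    [0.5,0,0,0,-1],
    [0.5,0,0,0,-1]
  ]
}}

```text
time: 4.92
tool_pos: [0.6101, 0.1456, 0.1307]
tool_rot: [0.487, 0.513, 0.487, -0.513]
contact_force: [-0.3, 0.2, 2.0]
gripper_width: 0.998
```

Emit:
{"method": "play_rows", "body": {
  "plan": [
    [0.5,0,0,0,-1],
    [0.5,0,0,0,-1]
  ]
}}

```text
time: 5.18
tool_pos: [0.6101, 0.1456, 0.1304]
tool_rot: [0.487, 0.513, 0.487, -0.513]
contact_force: [-2.5, 0.2, 4.4]
gripper_width: 1.001
```

Emit:
{"method": "play_rows", "body": {
  "plan": [
    [0.3,0,2,0,-1],
    [0.3,0,4,0,-1],
    [0.2,0,6,0,-1],
    [0,0,8,0,-1],
    [0,0,8,0,-1]
  ]
}}

```text
time: 5.8
tool_pos: [0.6097, 0.1374, 0.1306]
tool_rot: [0.487, 0.513, 0.487, -0.513]
contact_force: [-3.2, 0.4, 5.7]
gripper_width: 0.999
```

```bash
python3 - <<'E'
from h import *
np.set_printoptions(precision=4,suppress=True)
g=grab('wrist'); save(g,'w2.png'); pipe(g); s=manip.state(); print(s['contact_force'],tos(s['tool_pos']))
E
```

```text
pipe n 49103 inl 0.9924648188501721 y0 0.0933 slope 0.0398 z 0.0484 dz 0.0037 x ends -0.08666249148894906 0.07126168377180254 mid x -0.007700403858573256 y at mid 0.09297067504613664
[-2.5743  0.2226  6.4392] [-0.007   0.1044  0.0847]
```

Emit:
{"method": "play_rows", "body": {
  "plan": [
    [0,0,2.5,0.005,-1],
    [-0.1,0,5,0.01,-1],
    [-0.2,0,7.5,0.015,-1],
    [-0.2,0,10,0.02,-1],
    [-0.2,0,12.5,0.02,-1],
    [-0.2,0,15,0.02,-1],
    [-0.2,0,15,0.02,-1]
  ]
}}

```text
time: 6.72
tool_pos: [0.6091, 0.1223, 0.131]
tool_rot: [0.482, 0.518, 0.481, -0.517]
contact_force: [-2.1, 0.0, 5.4]
gripper_width: 1.004
```

```bash
cat > m.py <<'E'
from h import *
np.set_printoptions(precision=4,suppress=True)
g=grab('wrist'); pipe(g); s=manip.state(); print(s['contact_force'],tos(s['tool_pos']),s['time'])
E
python3 m.py
```

```text
pipe n 51961 inl 0.9920324859028887 y0 0.0860 slope 0.0401 z 0.0484 dz 0.0029 x ends -0.08629533285168327 0.07192181510715215 mid x -0.00718675887226556 y at mid 0.08575928533735777
[-2.2199  0.7635  5.3317] [-0.0062  0.0894  0.0849] 6.775
```

Emit:
{"method": "play_rows", "body": {
  "plan": [
    [0,0,3,0,-1],
    [0,0,6.5,0,-1],
    [0,0,10,0,-1],
    [0,0,13.5,0,-1],
    [0,0,17,0,-1],
    [0,0,20,0,-1],
    [0,0,22,0,-1],
    [0,0,22,0,-1]
  ]
}}

```text
time: 7.78
tool_pos: [0.6079, 0.1003, 0.131]
tool_rot: [0.482, 0.518, 0.481, -0.517]
contact_force: [-0.9, 0.0, 4.9]
gripper_width: 0.994
```

```bash
echo "print(s['ft_torque'])" >> m.py; python3 m.py
```

```text
pipe n 56635 inl 0.9937317912951356 y0 0.0750 slope 0.0409 z 0.0484 dz 0.0020 x ends -0.08575425304376438 0.07221416981295846 mid x -0.006770041615402962 y at mid 0.07477142352445632
[-1.0083  0.0525  5.3381] [-0.0053  0.0673  0.085 ] 7.825
[ 0.0359  0.3004 -0.0023]
```

Rolling without slip (the tip moves 2, the axis 1). Stroke finished; I'll lift, close the fingers for one central contact, and go back behind the top.

Emit:
{"method": "play_rows", "body": {
  "plan": [
    [-2,0,0,0,-1],
    [-15,0,0,0,-1],
    [-30,0,0,0.022,0],
    [-30,13,-23,0.022,1],
    [-30,13,-23,0.022,1],
    [-30,13,-23,0.022,1],
    [-30,13,-23,0.022,1],
    [-30,13,-23,0.022,1]
  ]
}}

```text
time: 8.82
tool_pos: [0.6215, 0.1222, 0.1599]
tool_rot: [-0.476, -0.523, -0.476, 0.523]
contact_force: [-0.1, 0.2, 0.1]
gripper_width: 0.001
```

```bash
python3 m.py
```

```text
pipe n 33672 inl 0.9999703017343787 y0 0.0751 slope 0.0426 z 0.0489 dz 0.0008 x ends -0.08572788399934363 0.07297059482478674 mid x -0.006378644587278444 y at mid 0.07485900688969493
[ 0.0506  0.5841 -0.4379] [0.0062 0.0904 0.1139] 8.875
[ 0.0293 -0.0369 -0.0149]
```

Emit:
{"method": "play_rows", "body": {
  "plan": [
    [8,0,0,0,1],
    [13,0,0,0,1],
    [14,0,0,0,1],
    [14,0,0,0,1]
  ]
}}

```text
time: 9.38
tool_pos: [0.6217, 0.1226, 0.1457]
tool_rot: [-0.476, -0.523, -0.476, 0.523]
contact_force: [0.5, -0.2, 0.2]
gripper_width: -0.001
```

Emit:
{"method": "play_rows", "body": {
  "plan": [
    [0.5,0,0,0,1],
    [1,0,0,0,1],
    [1,0,0,0,1]
  ]
}}

```text
time: 9.75
tool_pos: [0.6219, 0.1226, 0.1451]
tool_rot: [0.476, 0.523, 0.476, -0.523]
contact_force: [0.8, 0.3, 0.1]
gripper_width: -0.003
```

Emit:
{"method": "play_rows", "body": {
  "plan": [
    [0.5,0,0,0,1],
    [0.7,0,0,0,1],
    [0.7,0,0,0,1]
  ]
}}

```text
time: 10.12
tool_pos: [0.6218, 0.1226, 0.1443]
tool_rot: [-0.476, -0.523, -0.476, 0.523]
contact_force: [-0.8, -0.3, -0.1]
gripper_width: -0.001
```

Emit:
{"method": "play_rows", "body": {
  "plan": [
    [0.5,0,0,0,1],
    [0.7,0,0,0,1],
    [0.7,0,0,0,1]
  ]
}}

```text
time: 10.5
tool_pos: [0.6219, 0.1226, 0.1439]
tool_rot: [0.476, 0.523, 0.476, -0.523]
contact_force: [-1.0, 0.5, 2.1]
gripper_width: 0.002
```

Emit:
{"method": "play_rows", "body": {
  "plan": [
    [0.5,0,0,0,1],
    [0.7,0,0,0,1],
    [0.7,0,0,0,1]
  ]
}}

```text
time: 10.88
tool_pos: [0.622, 0.1227, 0.1435]
tool_rot: [0.476, 0.523, 0.476, -0.523]
contact_force: [-2.4, 0.5, 4.5]
gripper_width: 0.003
```

Emit:
{"method": "play_rows", "body": {
  "plan": [
    [0,0,2,0,1],
    [0,0,5,0,1],
    [0,0,8,0,1],
    [0,0,11,0,1],
    [0,0,14,0,1],
    [0,0,17,0,1],
    [0,0,19,0,1],
    [0,0,20,0,1]
  ]
}}

```text
time: 11.88
tool_pos: [0.6208, 0.1025, 0.1441]
tool_rot: [0.477, 0.524, 0.475, -0.522]
contact_force: [-0.9, 0.1, 6.5]
gripper_width: 0.003
```

Emit:
{"method": "play_rows", "body": {
  "plan": [
    [0,0,2,0,1],
    [0,0,5,0,1],
    [0,0,8,0,1],
    [0,0,11,0,1],
    [0,0,14,0,1],
    [0,0,17,0,1],
    [0,0,19,0,1],
    [0,0,19,0,1]
  ]
}}

```text
time: 12.88
tool_pos: [0.6198, 0.0834, 0.1442]
tool_rot: [0.477, 0.524, 0.475, -0.522]
contact_force: [1.7, 0.1, 4.8]
gripper_width: -0.001
```

```bash
python3 m.py
```

```text
pipe n 47511 inl 0.9953905411378418 y0 0.0555 slope 0.0429 z 0.0484 dz 0.0006 x ends -0.08470517566433085 0.07357906745146456 mid x -0.005563054106433145 y at mid 0.055275823081069014
[2.6701 0.1783 4.0643] [0.008  0.0517 0.0982] 12.925
[-0.01   -0.3061  0.0253]
```

Emit:
{"method": "play_rows", "body": {
  "plan": [
    [-2,0,0,0,1],
    [-12,0,0,0,1],
    [-12,4,-20,0,1],
    [-12,4,-34,0,1],
    [-5,4,-34,0,1],
    [1,4,-34,0,1],
    [2,4,-34,0,1],
    [2,4,-34,0,1]
  ]
}}

```text
time: 13.92
tool_pos: [0.6252, 0.1169, 0.1406]
tool_rot: [-0.476, -0.523, -0.476, 0.523]
contact_force: [-0.3, -0.2, 0.5]
gripper_width: -0.004
```

```bash
python3 m.py
```

```text
pipe n 29537 inl 0.987574906050039 y0 0.0553 slope 0.0428 z 0.0490 dz 0.0009 x ends -0.08507926486904781 0.07331879406036254 mid x -0.005880235404342633 y at mid 0.055047591602965906
[-0.2807  0.3656 -0.4018] [0.0104 0.0855 0.0949] 13.975
[-0.0033  0.0305  0.0035]
```

Emit:
{"method": "play_rows", "body": {
  "plan": [
    [0.5,0,0,0,1],
    [1,0,0,0,1],
    [1,0,0,0,1]
  ]
}}

```text
time: 14.35
tool_pos: [0.6254, 0.1172, 0.1399]
tool_rot: [0.476, 0.523, 0.476, -0.523]
contact_force: [-0.5, 0.2, -0.6]
gripper_width: 0.003
```

Emit:
{"method": "play_rows", "body": {
  "plan": [
    [0.4,0,0,0,1],
    [0.8,0,0,0,1],
    [0.8,0,0,0,1]
  ]
}}

```text
time: 14.72
tool_pos: [0.6255, 0.1173, 0.1394]
tool_rot: [0.476, 0.523, 0.476, -0.523]
contact_force: [-1.2, 0.4, 2.1]
gripper_width: 0.004
```

Emit:
{"method": "play_rows", "body": {
  "plan": [
    [0.5,0,0,0,1],
    [0.8,0,0,0,1],
    [0.8,0,2,0,1],
    [0.5,0,4,0,1],
    [0.3,0,6,0,1],
    [0,0,8,0,1],
    [0,0,8,0,1]
  ]
}}

```text
time: 15.6
tool_pos: [0.6259, 0.1097, 0.1407]
tool_rot: [0.476, 0.524, 0.475, -0.522]
contact_force: [0.6, 2.4, 6.0]
gripper_width: 0.001
```

```bash
python3 m.py
```

```text
pipe n 31044 inl 0.9882424945239016 y0 0.0516 slope 0.0413 z 0.0489 dz -0.0077 x ends -0.08424681588636089 0.07440632118549721 mid x -0.004920247350431839 y at mid 0.05137042213837104
[-0.5135  1.6557  5.8878] [0.0116 0.0784 0.0947] 15.65
[ 0.3543 -0.006  -0.0379]
```

Emit:
{"method": "play_rows", "body": {
  "plan": [
    [0.1,0,1.5,0,1],
    [-0.3,0,3,0,1],
    [-0.7,0,4.5,0,1],
    [-1.2,0,6,0,1],
    [-1.2,0,6,0,1]
  ]
}}

```text
time: 16.27
tool_pos: [0.6261, 0.1039, 0.1423]
tool_rot: [0.477, 0.525, 0.475, -0.521]
contact_force: [1.5, 3.5, 5.7]
gripper_width: 0.002
```

```bash
python3 m.py
```

```text
pipe n 32974 inl 0.98974949960575 y0 0.0487 slope 0.0385 z 0.0495 dz -0.0150 x ends -0.08335823152176573 0.07520618960693616 mid x -0.004076020957414786 y at mid 0.048546141650189584
[3.9235 2.8652 5.5756] [0.0124 0.0727 0.0963] 16.325
[ 0.5178 -0.4703  0.0376]
```

Emit:
{"method": "play_rows", "body": {
  "plan": [
    [0.4,0,1.5,0,1],
    [0.2,0,3,0,1],
    [-0.2,0,4.5,0,1],
    [-0.6,0,6,0,1],
    [-1.0,0,8,0,1],
    [-1.0,0,8,0,1]
  ]
}}

```text
time: 17.08
tool_pos: [0.6257, 0.0964, 0.1445]
tool_rot: [0.477, 0.525, 0.475, -0.521]
contact_force: [0.7, 4.1, 9.3]
gripper_width: 0.001
```

```bash
python3 m.py
```

```text
pipe n 35141 inl 0.9931419140035855 y0 0.0449 slope 0.0390 z 0.0506 dz -0.0130 x ends -0.08317961744265549 0.07532217685591779 mid x -0.003928720293368854 y at mid 0.04479072417915907
[1.3498 5.0809 9.19  ] [0.0127 0.0651 0.0984] 17.125
[ 0.6228 -0.1126 -0.024 ]
```

Emit:
{"method": "play_rows", "body": {
  "plan": [
    [-0.3,0,1.5,0,1],
    [-0.7,0,3,0,1],
    [-1.1,0,4.5,0,1],
    [-1.5,0,6,0,1],
    [-2,0,8,0,1],
    [-2,0,8,0,1]
  ]
}}

```text
time: 17.88
tool_pos: [0.6249, 0.088, 0.1466]
tool_rot: [0.477, 0.525, 0.475, -0.521]
contact_force: [1.3, 3.3, 10.1]
gripper_width: -0.001
```

```bash
python3 m.py
```

```text
pipe n 37508 inl 0.9948810920336995 y0 0.0408 slope 0.0399 z 0.0519 dz -0.0104 x ends -0.08331240956307043 0.07521594783308799 mid x -0.004048230864991217 y at mid 0.0406027672020844
[2.7516 3.0968 9.0049] [0.0127 0.0567 0.1006] 17.925
[ 0.4995 -0.2367  0.0102]
```

Emit:
{"method": "play_rows", "body": {
  "plan": [
    [-0.3,0,1.5,0,1],
    [-0.6,0,3,0,1],
    [-0.9,0,5,0,1],
    [-1.2,0,7,0,1],
    [-1.5,0,9,0,1],
    [-1.6,0,10,0,1],
    [-1.6,0,10,0,1]
  ]
}}

```text
time: 18.8
tool_pos: [0.624, 0.0777, 0.1485]
tool_rot: [0.477, 0.525, 0.475, -0.521]
contact_force: [0.2, 2.4, 10.1]
gripper_width: -0.006
```

```bash
python3 m.py
```

```text
pipe n 40739 inl 0.9969071405778247 y0 0.0354 slope 0.0402 z 0.0530 dz -0.0065 x ends -0.08340358049474145 0.07519115219208275 mid x -0.004106214151329349 y at mid 0.03526114267120329
[ 0.3405  2.847  11.0687] [0.0128 0.0463 0.1024] 18.85
[ 0.2777 -0.0806 -0.0341]
```

Emit:
{"method": "play_rows", "body": {
  "plan": [
    [-0.2,0,1.5,0,1],
    [-0.4,0,3,0,1],
    [-0.6,0,5,0,1],
    [-0.8,0,7,0,1],
    [-0.9,0,9,0,1],
    [-1,0,10,0,1],
    [-1,0,10,0,1]
  ]
}}

```text
time: 19.73
tool_pos: [0.6231, 0.0672, 0.1494]
tool_rot: [0.478, 0.525, 0.474, -0.521]
contact_force: [-1.2, 1.3, 10.6]
gripper_width: -0.001
```

```bash
python3 m.py
```

```text
pipe n 43121 inl 0.9973794670810047 y0 0.0301 slope 0.0398 z 0.0536 dz -0.0028 x ends -0.08338615268972523 0.07502585683335002 mid x -0.004180147928187605 y at mid 0.02991390146942467
[-0.4476  0.558   9.8734] [0.0128 0.0358 0.1034] 19.775
[ 0.1347 -0.0655 -0.0589]
```

Emit:
{"method": "play_rows", "body": {
  "plan": [
    [0,0,1.5,0,1],
    [0,0,3,0,1],
    [0,0,5,0,1],
    [0,0,7,0,1],
    [0,0,9,0,1],
    [0,0,11,0,1],
    [0,0,12,0,1],
    [0,0,12,0,1]
  ]
}}

```text
time: 20.78
tool_pos: [0.622, 0.0549, 0.1495]
tool_rot: [0.478, 0.525, 0.474, -0.521]
contact_force: [0.5, -0.5, 10.1]
gripper_width: -0.001
```

```bash
python3 m.py
```

```text
pipe n 46451 inl 0.9975888570751975 y0 0.0238 slope 0.0385 z 0.0537 dz 0.0009 x ends -0.08339620347089861 0.07478561972318896 mid x -0.004305291873854825 y at mid 0.02367722590081111
[-0.0454 -0.0043 11.323 ] [0.0129 0.0234 0.1035] 20.825
[-0.1051 -0.0181 -0.0094]
```

Emit:
{"method": "play_rows", "body": {
  "plan": [
    [0,0,1.5,0,1],
    [0,0,3,0,1],
    [0,0,5,0,1],
    [0.1,0,7,0,1],
    [0.2,0,9,0,1],
    [0.4,0,11,0,1],
    [0.5,0,12,0,1],
    [0.5,0,12,0,1]
  ]
}}

```text
time: 21.82
tool_pos: [0.6209, 0.0425, 0.149]
tool_rot: [0.478, 0.524, 0.474, -0.522]
contact_force: [-0.2, -2.6, 11.0]
gripper_width: 0.001
```

```bash
python3 m.py
```

```text
pipe n 49091 inl 0.9976166710802388 y0 0.0176 slope 0.0359 z 0.0531 dz 0.0055 x ends -0.08341192322292573 0.0745848288972674 mid x -0.004413547162829164 y at mid 0.017411234393281176
[-0.5084 -1.4271 10.9926] [0.013 0.011 0.103] 21.875
[-0.1796 -0.0043  0.0384]
```

Emit:
{"method": "play_rows", "body": {
  "plan": [
    [0,0,1.5,0,1],
    [0.1,0,3,0,1],
    [0.2,0,5,0,1],
    [0.4,0,7,0,1],
    [0.6,0,9,0,1],
    [0.8,0,10,0,1],
    [0.8,0,10,0,1]
  ]
}}

```text
time: 22.75
tool_pos: [0.6199, 0.032, 0.1478]
tool_rot: [0.478, 0.524, 0.473, -0.522]
contact_force: [1.0, -3.5, 9.3]
gripper_width: -0.003
```

```bash
python3 m.py
```

```text
pipe n 51631 inl 0.9969785593926129 y0 0.0121 slope 0.0329 z 0.0522 dz 0.0086 x ends -0.0834999088309096 0.07455666642088472 mid x -0.00447162120501244 y at mid 0.011980615748535699
[ 1.337  -4.0486  8.705 ] [0.013  0.0005 0.1018] 22.8
[-0.5148 -0.1567 -0.0233]
```

Emit:
{"method": "play_rows", "body": {
  "plan": [
    [0,0,1.5,0,1],
    [0.2,0,3,0,1],
    [0.4,0,4.5,0,1],
    [0.7,0,6,0,1],
    [1.1,0,8,0,1],
    [1.1,0,8,0,1]
  ]
}}

```text
time: 23.55
tool_pos: [0.6191, 0.0237, 0.1462]
tool_rot: [0.478, 0.524, 0.473, -0.522]
contact_force: [1.4, -3.9, 7.0]
gripper_width: 0.0
```

```bash
python3 m.py
```

```text
pipe n 52940 inl 0.9966565923687193 y0 0.0077 slope 0.0301 z 0.0511 dz 0.0107 x ends -0.08344383619792353 0.07432412116013389 mid x -0.0045598575188948234 y at mid 0.007575253682905641
[ 2.0377 -3.6855  7.1393] [ 0.013  -0.0078  0.1002] 23.6
[-0.5569 -0.3604  0.0144]
```

Emit:
{"method": "play_rows", "body": {
  "plan": [
    [0.4,0,1.5,0,1],
    [0.8,0,3,0,1],
    [1.2,0,4.5,0,1],
    [1.6,0,6,0,1],
    [2.2,0,8,0,1],
    [2.2,0,8,0,1]
  ]
}}

```text
time: 24.35
tool_pos: [0.6184, 0.0154, 0.1438]
tool_rot: [0.478, 0.524, 0.473, -0.522]
contact_force: [2.5, -4.4, 6.4]
gripper_width: -0.003
```

```bash
python3 m.py
```

```text
pipe n 54767 inl 0.9958369090875893 y0 0.0032 slope 0.0267 z 0.0495 dz 0.0123 x ends -0.08355903120006333 0.07441794451426088 mid x -0.004570543342901225 y at mid 0.003098477149571208
[ 2.9236 -5.1243  7.0269] [ 0.0131 -0.0161  0.0978] 24.4
[-0.7075 -0.4521 -0.0564]
```

Emit:
{"method": "play_rows", "body": {
  "plan": [
    [0.5,0,1.5,0,1],
    [1,0,3,0,1],
    [1.5,0,4.5,0,1],
    [2,0,6,0,1],
    [2,0,6,0,1]
  ]
}}

```text
time: 25.02
tool_pos: [0.6185, 0.0108, 0.1423]
tool_rot: [0.478, 0.525, 0.473, -0.521]
contact_force: [4.2, -0.3, 7.8]
gripper_width: -0.001
```

```bash
python3 m.py
```

```text
pipe n 56682 inl 0.995571786457782 y0 0.0008 slope 0.0246 z 0.0486 dz 0.0069 x ends -0.08306870467296233 0.07484567548195252 mid x -0.004111514595504906 y at mid 0.000744051355321546
[ 4.2612 -1.3904  6.4625] [ 0.0136 -0.0208  0.0963] 25.075
[-0.1019 -0.6785 -0.084 ]
```

Emit:
{"method": "play_rows", "body": {
  "plan": [
    [-0.5,0,0,0,1],
    [-1,0,0,0,1],
    [-2,0,0,0,1],
    [-5,0,0,0,1],
    [-20,0,0,0,1],
    [-40,0,0,0,1],
    [-40,0,0,0,1]
  ]
}}

```text
time: 25.95
tool_pos: [0.6168, 0.0117, 0.1824]
tool_rot: [0.477, 0.524, 0.475, -0.522]
contact_force: [-0.4, -0.5, 0.8]
gripper_width: -0.001
```

```bash
python3 m.py; python3 -c "
from h import *
f=grab('wrist'); save(f,'w3.png')"
```

```text
pipe n 37992 inl 0.999894714676774 y0 0.0009 slope 0.0246 z 0.0494 dz 0.0070 x ends -0.08295163776447596 0.07495915780077914 mid x -0.003996239981848414 y at mid 0.0007879453762193547
[ 0.2647  1.2787 -0.6051] [ 0.0111 -0.0201  0.135 ] 26.0
[-0.0468  0.0292  0.0246]
```

View pics/w3.png

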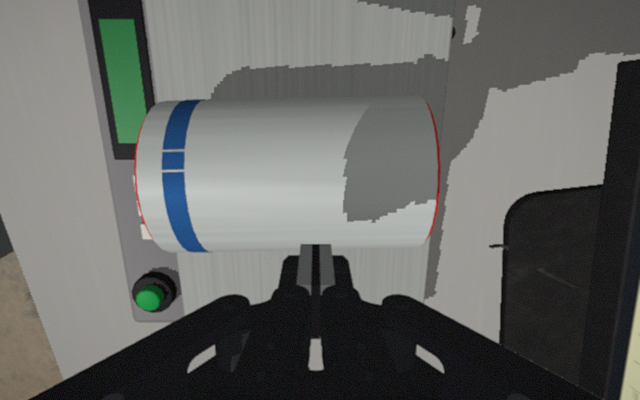

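Pipe spans columns 137–440 and is seated and untouched; the green key is at about (150, 298). Skew is about 1.4°, inside the 3.4° limit. Next I'll locate the key.

```bash
python3 - <<'E'
from h import *
np.set_printoptions(precision=4,suppress=True)
for f in [dict(np.load('pics/wrist0.npz')),grab('wrist')]:
    P=cloud(f)
    for c,st in comps(masks(f)['grn']):
        p=P[c&(f['range_z']>0)]
        if abs(p[:,1].mean()+.075)>.03: continue
        zt=np.percentile(p[:,2],90); t=p[p[:,2]>zt-.003]
        xy=t[:,:2].astype(np.float32)
        print(st,zt,len(p),len(t),t.mean(0),cv2.minEnclosingCircle(xy))
s=manip.state();print(s['tool_pos'])
E
```

```text
[140 237  24  22 415] 0.0568673204255336 414 326 [ 0.4605 -0.0751  0.056 ] ((0.45964279770851135, -0.0754246637225151), 0.011142032220959663)
[136 286  28  26 538] 0.0568120734361187 537 406 [ 0.4605 -0.0749  0.0559] ((0.4600852429866791, -0.07591947168111801), 0.011201226152479649)
[0.6151 0.0118 0.1791]
```

Emit:
{"method": "play_rows", "body": {
  "plan": [
    [0,-20,25,0,1],
    [0,-50,50,0,1],
    [0,-85,75,0,1],
    [0,-120,101.5,0,1],
    [0,-146,101.5,0,1],
    [30,-146,101.5,0,1],
    [60,-146,101.5,0,1],
    [60,-146,101.5,0,1]
  ]
}}

```text
time: 27.1
tool_pos: [0.4579, -0.0748, 0.116]
tool_rot: [-0.474, -0.522, -0.478, 0.524]
contact_force: [0.2, 0.6, 0.6]
gripper_width: -0.002
```

Emit:
{"method": "play_rows", "body": {
  "plan": [
    [20,0,0,0,1],
    [40,0,0,0,1],
    [50,0,0,0,1],
    [54,0,0,0,1],
    [54,0,0,0,1],
    [54,0,0,0,1]
  ]
}}

```text
time: 27.85
tool_pos: [0.4611, -0.0758, 0.0662]
tool_rot: [0.476, 0.523, 0.476, -0.523]
contact_force: [0.1, -0.0, 0.8]
gripper_width: 0.0
```

```bash
python3 - <<'E'
from h import *
f=grab('side'); print(manip.state()['tool_pos'])
cv2.imwrite('pics/s2.png',cv2.resize(f['img'][150:300,220:460],(800,500))[:,:,::-1])
E
```

```text
[ 0.46106518 -0.07580722  0.06612549]
```

View pics/s2.png

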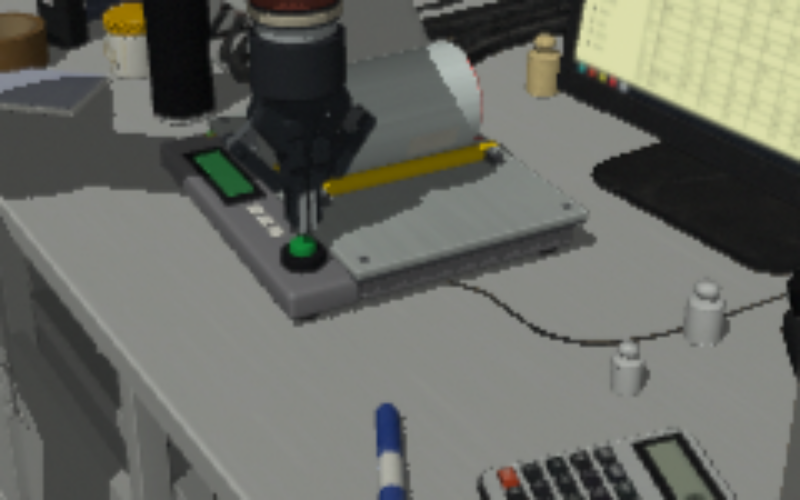

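The shut fingers hang directly over the green key at (302, 245); the pipe sits behind the stop rail with the gripper clear of it. Now I'll press.

Emit:
{"method": "play_rows", "body": {
  "plan": [
    [4,0,0,0,1],
    [8,0,0,0,1],
    [9.5,0,0,0,1],
    [11,0,0,0,1],
    [12,0,0,0,1],
    [12,0,0,0,1]
  ]
}}

```text
time: 28.65
tool_pos: [0.4603, -0.0756, 0.0533]
tool_rot: [-0.476, -0.523, -0.476, 0.523]
contact_force: [-2.7, 0.6, 2.4]
gripper_width: -0.001
```

Emit:
{"method": "play_rows", "body": {
  "plan": [
    [1,0,0,0,1],
    [2,0,0,0,1],
    [2,0,0,0,1]
  ]
}}

```text
time: 29.02
tool_pos: [0.4606, -0.0757, 0.0514]
tool_rot: [0.476, 0.523, 0.476, -0.523]
contact_force: [-2.0, 0.5, 3.7]
gripper_width: -0.002
```

Emit:
{"method": "play_rows", "body": {
  "plan": [
    [0.7,0,0,0,1],
    [1,0,0,0,1],
    [1,0,0,0,1]
  ]
}}

```text
time: 29.4
tool_pos: [0.4607, -0.0757, 0.051]
tool_rot: [-0.476, -0.523, -0.476, 0.523]
contact_force: [-3.8, 0.8, 7.9]
gripper_width: 0.0
```

Emit:
{"method": "play_rows", "body": {
  "plan": [
    [0.7,0,0,0,1],
    [1,0,0,0,1],
    [1,0,0,0,1]
  ]
}}

```text
time: 29.78
tool_pos: [0.4607, -0.0757, 0.0508]
tool_rot: [-0.476, -0.523, -0.476, 0.523]
contact_force: [-7.3, 2.6, 13.8]
gripper_width: -0.003
```

The key has bottomed out: the force rises steeply with almost no travel. I'll release and back away.

Emit:
{"method": "play_rows", "body": {
  "plan": [
    [-4,0,0,0,1],
    [-15,0,0,0,1],
    [-50,0,0,0,1],
    [-90,0,0,0,1],
    [-130,0,0,0,1],
    [-150,0,30,0,1],
    [-150,60,30,0,1],
    [-150,60,30,0,1]
  ]
}}

```text
time: 30.78
tool_pos: [0.5193, -0.1118, 0.1978]
tool_rot: [-0.475, -0.523, -0.477, 0.523]
contact_force: [-0.8, 0.2, 0.1]
gripper_width: -0.001
```

```bash
python3 m.py; python3 - <<'E'
from h import *
np.set_printoptions(precision=4,suppress=True)
f=grab('wrist'); P=cloud(f)
for c,st in comps(masks(f)['grn']):
    p=P[c&(f['range_z']>0)]
    if abs(p[:,1].mean()+.075)<.03: print('key',np.percentile(p[:,2],90))
for n in ['side','scene']:
    g=grab(n); 
    try: pipe(g)
    except Exception as e: print(e)
    if n=='side': a=g['img'][120:340,180:500]
b=f['img']
cv2.imwrite('pics/fin.png',np.vstack([cv2.resize(a,(480,330)),cv2.resize(b,(480,270))])[:,:,::-1])
E
```

```text
pipe n 10380 inl 0.9999036608863199 y0 0.0011 slope 0.0253 z 0.0494 dz 0.0076 x ends -0.08302748559937657 0.07372123703127526 mid x -0.0046531242840506595 y at mid 0.000967985052345194
[-0.1901 -0.2246  0.0003] [-0.0749 -0.1519  0.1521] 30.825
[-0.0611  0.0233 -0.0054]
key 0.05704487677558927
pipe n 708 inl 0.788135593220339 y0 0.0006 slope 0.0408 z 0.0487 dz 0.0283 x ends -0.08560670695235024 0.06866614326845762 mid x -0.008470281841946314 y at mid 0.0003032433845712159
pipe n 899 inl 0.8375973303670745 y0 0.0022 slope 0.0448 z 0.0491 dz 0.0366 x ends -0.08686138314697876 0.06868086325278452 mid x -0.00909025994709712 y at mid 0.0017794722019252823
```

View pics/fin.png

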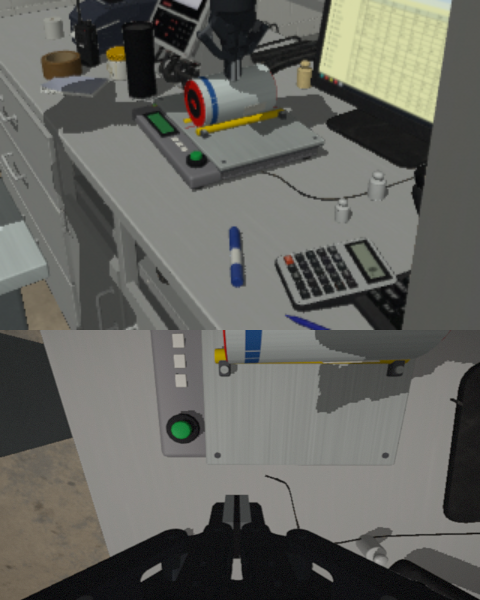

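```bash
python3 -c "
from plant import manip
print(manip.state()['contact_force']); print(manip.job_done())"
```

```text
[ 0.19272469  0.34901966 -0.38966505]
the job is handed in; nothing more can be done
None
```

I rolled the pipe over the low rail into the saddle and let go of it. I then pressed the green key to its stop, released it, and handed the job in at about 31 s. The roll took three strokes, and the press read about 12 N at most at the end of each move. No verdict was reported.

**Pipe:** the last wrist-camera fit puts its axis about 1 mm off the centre line, 49.4 mm high, with mid-length about 5 mm off centre. It is not perfectly square: it sits skewed by about 0.025 rad (1.4°), against a limit of 0.06, and I left it that way. It did not move when the key was pressed.

**Key:** it bottomed out at about 14 N and is back up, its top measuring 57 mm above the bench, the same as before. The robot is clear, with force readings near zero.

**Bystanders:** they look undisturbed in the last picture; I did not measure their positions.

**Disagreement:** sparse fits from the two far cameras gave a larger skew, 0.041 to 0.045 rad. That is still inside the limit. I trusted the dense wrist view, because about 20% of the points in the far fits did not lie on the pipe, and the gripper was partly in view.

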